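Free the bench press pawl and seat its head on the block

TASK

Take the short rod from the wooden tray and, with its steel end under the pawl's tail, gently flick the pawl of the little bench press right over so that it stays thrown back, clear of the ratchet collars, without touching the pawl with the gripper. Lay the rod flat back in the tray, and push the press head down until it bears firmly on the wooden block, with about 12 N and never more than 20 N on the block, then let go. Leave the jar, the pot and the case where they are.

Things in the scene. Friction and masses are not known exactly. Their poses are not given: they have to be found in the camera images.
- rod_center (a point): Centre of the handle of the loose rod lying in the tray: dark wooden handle 70 mm long (x), 18 x 18 mm square; a round steel shaft, 8 mm across and 70 mm long, sticks out of its +x end on the same centre line, so the tip lies 105 mm along +x from here. z is up; 14 mm above the table at the start. About 50 g, balanced some 13 mm towards the tip from here.
- tray: Fixed open tray of light wood, 240 (x) x 180 (y) x 18 mm high outside, walls and floor 5 mm thick; origin at the centre of its underside on the table. The rod lies in it roughly along x.
- press: Fixed grey bench press; origin on the table below the axis of its upright ram. Base x -65 to 75 mm, y -65 to 65, 18 thick. Two steel posts behind the ram, 18 across, at x 48, y -46 and 46. Level arm on them: x -35 to 62, y -60 to 60, from 120 to 140 high. Ledge on it under the pawl's tail: x -46 to -24, y -20 to 60, top 152. Two pivot lugs: y 25 to 39, x -56 to -48 and 14 to 22, top 172.
- pawl_pivot (a point): Fixed point on the pawl's level pivot axis, which runs along the press's x; in the press frame at (-35, 32, 165) mm. Its axes are those of the press.
- pawl (a joint): Angle of the dark steel pawl (rad): 0 = nose under a ratchet collar, head blocked; grows as the tail is raised and thrown over to the press's +y side, stop at 2.2. Gravity only (about 120 g, little friction): pushed past about 1.0 it falls to the stop and stays; let go earlier it falls back. Lifting at the tail takes 1 to 2 N.
- pawl_tail (a point): Point on the underside of the pawl's tail, 35 mm from the pivot axis, mid-width; moves with it. Tail: tongue 22 mm wide (press x -46 to -24), 6 thick, 50 long, pointing from the pivot to the press's -y and 15 degrees up at pawl 0; gap to the ledge here about 18 mm, open to the front (-x) and to -y. The nose, 30 mm long at 62 degrees, sits beside it at x -10 to 10.
- head (a joint): How far the press head is down from its start height (m), 0 to 0.06, straight down. Tight guides: it stays wherever it is left, also in mid-air, and takes about 3 to 8 N of push (net of its weight) to slide. With the pawl at 0 it is stopped after about 3 mm.
- head_top (a point): Centre of the flat top of the head's black round cap, 48 mm across and 14 mm thick; 242 mm above the table with the head at 0. The cap sits on the upright steel ram (24 mm across), which carries three steel ratchet collars 44 mm across just under it.
- head_foot (a point): Centre of the underside of the head's round steel foot (52 mm across), 134 mm below head_top.
- block_top (a point): Centre of the top face of the loose wooden block (56 x 56 x 30 mm) that lies under the foot on a round steel bed. The bed is set to a different height every time, so that the foot starts about 27 to 42 mm above the block.
- jar: Bystander: glass jar 52 mm across, 70 mm high; origin under its centre.
- pot: Bystander: white ceramic cup without handle, 60 mm across, 65 mm high; origin under its centre.
- case: Bystander: small wooden case 70 x 60 x 40 mm; origin under its centre.
Mind the look-alikes: they are no part of the job. There is more than one size of the part that bears rod_center; the job needs the larger.

How it is judged:
By the outcome, as a careful person would: the job done as asked, in the order asked, and still so for the second after the job is handed in, with the robot touching nothing.
It also fails if it takes over 72 s, if anything falls off the work surface, if the arm or the gripper's body presses on something with over 40 N, if the wrist force passes 120 N, or if a joint passes its speed limit or range.

ROBOT

A 6-joint arm with a two-finger parallel gripper is mounted at the origin on the work surface. World frame = base frame: x ahead of the robot, y to its left, z up, the work surface at z = 0. Lengths are in m, angles in rad, forces in N, time in s.
With the tool pointing down it reaches from about 0.35 to 0.85 m from the base axis. Payload 8.1 kg.
Tool frame: the origin (TCP) lies between the finger pads; the fingertips stand 17 mm ahead of it and the grasp point (between the pads) lies 2 mm behind it; x points along the fingers, y is the direction in which the jaws open and shut, and the axes are right-handed (so a half turn about x gives the same grasp; the last joint's range is limited). The gripper opens to 85 mm and grips with 20 to 120 N. Pads are 22 mm wide; open, the fingers measure 114 mm over their backs; the gripper's body (76 mm by 85 mm) begins 54 mm behind the grasp point. The pads swing forward as they close: fully open they stand 13 mm farther back than shut.
Start: joints at [1.033, 0.13, 1.488, -0, 1.523, -0.085], TCP at [0.262, 0.54, 0.248] pointing down, gripper open.
Joint ranges: [-2.96, 2.96], [-0.89, 2.26], [0.02, 2.5], [-1.34, 4.48], [0, 2.73], [-2.66, 2.66]. Speed limits (rad/s): [2.39, 2.39, 2.79, 3.14, 3.14, 3.14].

INTERFACE

Orientations are given as a unit quaternion [x, y, z, w].
In Python, from workcell import robot, solve_ik, cams, ticket gives the robot as it stands. Calls block until the motion is done:
- robot.movep(position, orientation): joint-space move of the TCP to a pose.
- robot.move_straight(position, rotation=None, velocity=0.15, guard=None): straight line of the TCP; rotation=None keeps the orientation; velocity is the mean speed in m/s. With guard (N) it stops when the force on the tool has changed by that much, and returns True; else False.
- robot.movej(angles): joint-space move.
- robot.gripper_to(opening, effort=None): finger opening in m; effort is the grip in N (None keeps the last); returns when the fingers have stopped.
- robot.sleep(seconds).
- solve_ik(position, orientation): joint angles nearest the present ones, or None.
- robot.get_state(): the state.
- cams.read_camera(name): name is "scene" or "top"; returns a dict with "img" (400x640x3 uint8, red, green, blue), "fx", "fy", "cx", "cy" (pixels), "distortion" ([k1, k2, p1, p2, k3] as OpenCV has them; the pictures are not rectified), "xyz" and "rotation" of the camera in the world. Camera axes: x right, y up, looking along -z (the intrinsics and any distortion apply to the point x, -y, -z); pixel columns grow to the right and rows downward; lengths in m; the calibration is good to about 2 mm. A picture is of the moment at which its call begins. There is no depth.
A pose or a line that the arm cannot do raises robot.Unreachable and nothing moves.
- ticket.finish_job(): hands the job in, once; it reports no verdict.
The state is a dict: "clock": time; "q": joint angles; "dq": joint speeds; "joint_efforts": joint torques, N m; "tool_pos": TCP position; "eef_rot": TCP orientation; "ft_force": force on the tool from outside, world axes, zero at the start; "ft_torque": the same for the moment, N m; "opening": finger opening in m.
Only numpy, scipy, OpenCV 4.12 (cv2) and the standard library are available. Lean on these libraries where they do the work, as an engineer would, in place of code of your own. Each camera call takes 0.05 s, during which the arm holds its last target.

## Working session

There is one attempt and no reset: what is moved stays moved. The work goes in short steps, each a Python script; the robot and the scene stay as the last script left them, time stands still between calls to the robot, and variables do not carry over. Pictures are saved under pics/ and viewed, and the job is handed in when it is done.

```bash
ls; mkdir -p pics; python3 - <<'E'
from workcell import robot, cams
import cv2
for n in ("scene","top"):
    c=cams.read_camera(n); cv2.imwrite(f"pics/{n}0.png",c["img"][:,:,::-1])
    print(n,{k:v for k,v in c.items() if k!="img"})
print(robot.get_state())
E
```

```text
pics
scene {'fx': 486.90653882616255, 'fy': 486.90653882616255, 'cx': 318.2888816196388, 'cy': 207.6678932750239, 'distortion': array([-0.11338051,  0.        ,  0.        ,  0.        ,  0.        ]), 'xyz': array([0.9006047 , 0.50028088, 0.80699724]), 'rotation': array([0.10057408, 0.35641395, 0.89634197, 0.24377247])}
top {'fx': 422.37349817643576, 'fy': 422.37349817643576, 'cx': 315.2810273888948, 'cy': 203.22821641957137, 'distortion': array([-0.0100816,  0.       ,  0.       ,  0.       ,  0.       ]), 'xyz': array([ 0.47496835, -0.01041096,  0.86273874]), 'rotation': array([ 0.06866765, -0.04533555, -0.70208643,  0.70732177])}
{'clock': 0.1, 'q': array([ 1.03257597e+00,  1.31089004e-01,  1.48915970e+00,  1.61406472e-05,
        1.52303863e+00, -8.53766682e-02]), 'dq': array([ 8.27128310e-05, -2.16921881e-03, -2.82535905e-03,  1.04951270e-03,
       -9.07696729e-04, -9.39170213e-04]), 'joint_efforts': array([ 9.75155090e-04, -5.70946956e+01, -5.01942158e+01, -1.82032986e-04,
        7.98719237e-03, -3.16452520e-05]), 'tool_pos': array([0.26223314, 0.53913404, 0.24735319]), 'eef_rot': array([ 0.15817161,  0.68924744, -0.15930865,  0.68886898]), 'ft_force': array([-0.30072846, -0.40794452,  0.26874714]), 'ft_torque': array([-0.03281181, -0.03280693,  0.02248901]), 'opening': 0.0853999586946539}
```

View pics/scene0.png

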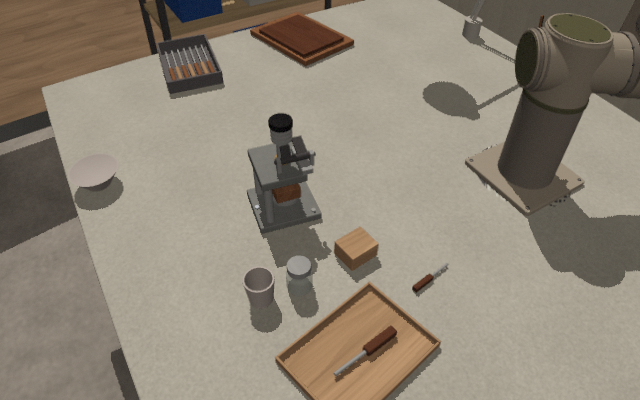

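View pics/top0.png

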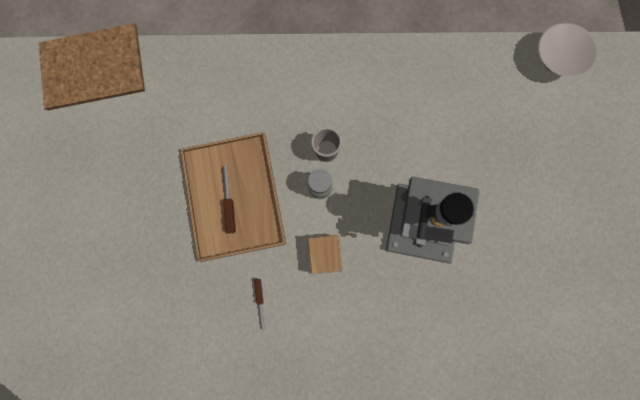

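```bash
cat > h.py <<'E'
import numpy as np, cv2
from scipy.spatial.transform import Rotation as R
from workcell import robot, solve_ik, cams, ticket
def K(c): return np.array([[c["fx"],0,c["cx"]],[0,c["fy"],c["cy"]],[0,0,1]])
def ray(c,uv):
    p=cv2.undistortPoints(np.array([[uv]],float),K(c),c["distortion"])[0,0]
    return R.from_quat(c["rotation"]).apply([p[0],-p[1],-1.0])
def onz(c,uv,z):
    d=ray(c,uv); return c["xyz"]+d*(z-c["xyz"][2])/d[2]
def two(c1,u1,c2,u2):
    d1,d2=ray(c1,u1),ray(c2,u2); d1/=np.linalg.norm(d1);d2/=np.linalg.norm(d2)
    A=np.stack([d1,-d2],1); s=np.linalg.lstsq(A,c2["xyz"]-c1["xyz"],rcond=None)[0]
    a,b=c1["xyz"]+s[0]*d1,c2["xyz"]+s[1]*d2
    return (a+b)/2,np.linalg.norm(a-b)
def proj(c,P):
    q=R.from_quat(c["rotation"]).inv().apply(np.atleast_2d(P)-c["xyz"])*[1,-1,-1]
    return cv2.projectPoints(q,np.zeros(3),np.zeros(3),K(c),c["distortion"])[0][:,0]
def crop(c,x0,y0,x1,y1,s,name):
    im=cv2.resize(c["img"][y0:y1,x0:x1,::-1],None,fx=s,fy=s,interpolation=cv2.INTER_CUBIC); cv2.imwrite("pics/"+name,im)
E
python3 - <<'E'
from h import *
s=cams.read_camera("scene");t=cams.read_camera("top")
np.save("s.npy",s,allow_pickle=True);np.save("t.npy",t,allow_pickle=True)
crop(t,370,160,500,270,6,"t_press.png")
crop(s,230,100,340,240,4,"s_press.png")
crop(t,170,120,300,340,2.7,"t_tray.png")
crop(s,270,225,460,400,4,"s_tray.png")
E
```

```text
(no output)
```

View pics/t_press.png

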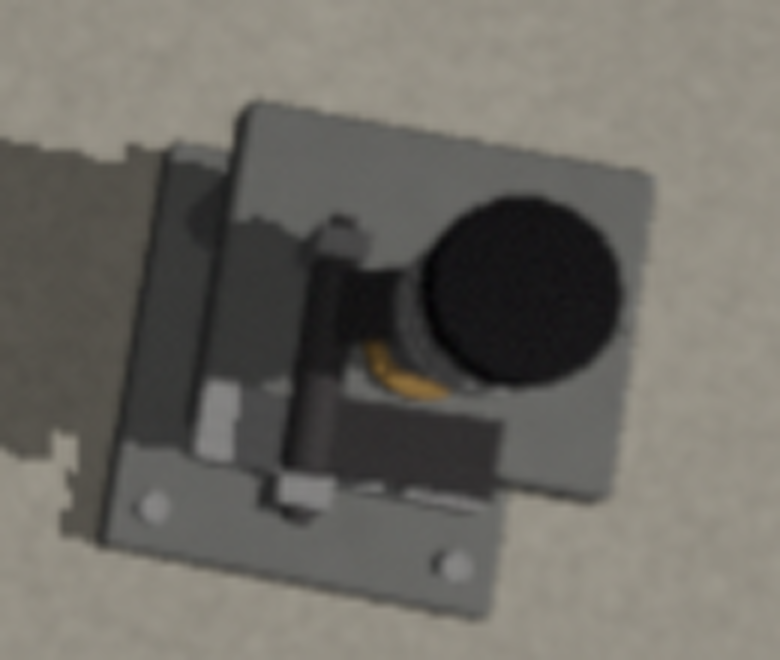

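View pics/s_press.png

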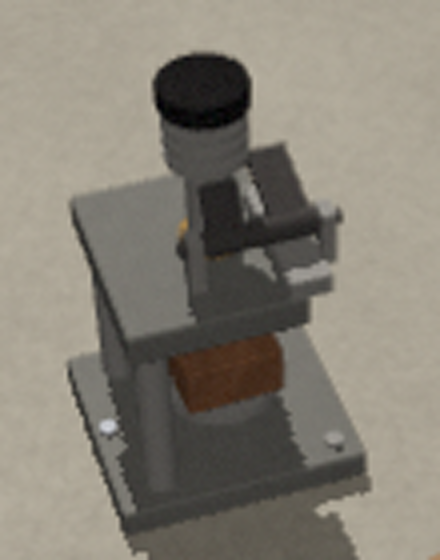

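View pics/t_tray.png

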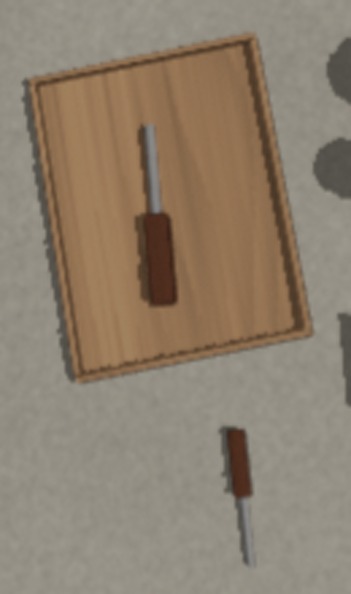

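View pics/s_tray.png

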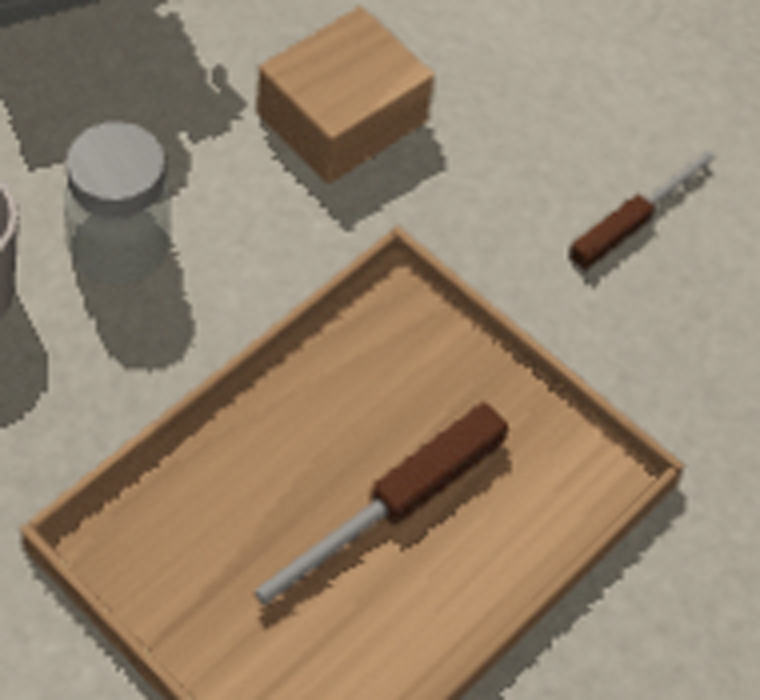

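The tray rod at top (228,200) is clearly larger than the loose rod on the table at (260,300), and it lies in the tray, so it is the one meant (crop confirms). Its steel tip points to top of image. On the press, the tail tongue is at top ≈ (440,235) and its open front faces the robot.

```bash
python3 - <<'E'
from h import *
s=np.load("s.npy",allow_pickle=True).item();t=np.load("t.npy",allow_pickle=True).item()
def mask(c,roi,f):
    x0,y0,x1,y1=roi; im=c["img"].astype(int); m=np.zeros(im.shape[:2],np.uint8); m[y0:y1,x0:x1]=f(im)[y0:y1,x0:x1]; 
    n,l,st,ce=cv2.connectedComponentsWithStats(m); k=1+np.argmax(st[1:,4]); return (l==k).astype(np.uint8),ce[k],st[k]
# cap
for c,roi in((t,(435,185,480,230)),(s,(265,110,296,135))):
    m,ce,st=mask(c,roi,lambda i:i.sum(2)<75); 
    (cx,cy),ax,an=cv2.fitEllipse(max(cv2.findContours(m,0,1)[0],key=len)); print("cap",ce,st,(cx,cy),ax)
    if c is t: ct=(cx,cy); print(onz(t,ct,.242))
tf=lambda x,y:(370+x/6-.42,160+y/6-.42)
for nm,p in (("FL",(100,545)),("FR",(490,618)),("BL",(165,148))): print(nm,onz(t,tf(*p),.018))
for nm,p in (("armBL",(250,102)),("armBR",(655,175)),("armFR",(603,500))): print(nm,onz(t,tf(*p),.140))
for nm,p in (("lugF",(308,490)),("lugB",(343,238))): print(nm,onz(t,tf(*p),.172))
# rod handle
red=lambda i:(i[:,:,0]>i[:,:,1]*1.7)&(i.sum(2)<230)
for c,roi in((t,(205,160,250,240)),(s,(330,320,405,380))):
    m,ce,st=mask(c,roi,red); r=cv2.minAreaRect(max(cv2.findContours(m,0,1)[0],key=len)); print("handle",ce,st,r)
    if c is t:
        for z in (.014,.023): print(z,[onz(c,p,z).round(4) for p in cv2.boxPoints(r)],onz(c,r[0],z))
tr=lambda x,y:(170+x/2.7-.3,120+y/2.7-.3)
print("tip",onz(t,tr(149,124),.014))
for p in ((30,82),(254,35),(312,333),(76,381)): print("tray",onz(t,tr(*p),.018))
E
```

```text
cap [455.60027285 208.13369714] [440 194  32  30 733] (455.6770935058594, 208.2569122314453) (28.656888961791992, 31.399555206298828)
[ 0.56948549 -0.19627138  0.242     ]
cap [280.39830508 127.62711864] [269 122  23  10 118] (280.2420654296875, 125.69038391113281) (10.881804466247559, 20.95781135559082)
FL [ 0.51841391 -0.12336713  0.018     ]
FR [ 0.49562327 -0.25012936  0.018     ]
BL [ 0.65229535 -0.14750677  0.018     ]
armBL [ 0.64039207 -0.15252992  0.14      ]
armBR [ 0.61925916 -0.26776019  0.14      ]
armFR [ 0.52586707 -0.24844895  0.14      ]
lugF [ 0.52573867 -0.15900964  0.172     ]
lugB [ 0.59491549 -0.17061184  0.172     ]
handle [228.71615721 215.68558952] [224 200  11  32 229] ((228.78050231933594, 215.4756317138672), (31.4898624420166, 7.883294582366943), 85.03025817871094)
0.014 [array([0.6187, 0.2072, 0.014 ]), array([0.6201, 0.191 , 0.014 ]), array([0.5556, 0.1827, 0.014 ]), array([0.5541, 0.1987, 0.014 ])] [0.58692572 0.19486397 0.014     ]
0.023 [array([0.6171, 0.2049, 0.023 ]), array([0.6186, 0.1889, 0.023 ]), array([0.5547, 0.1806, 0.023 ]), array([0.5533, 0.1965, 0.023 ])] [0.58573853 0.19268724 0.023     ]
handle [385.6744186  337.23255814] [378 328  17  20  86] ((384.7950439453125, 336.75408935546875), (9.602766990661621, 22.278419494628906), 50.19443130493164)
tip [0.69156206 0.20758476 0.014     ]
tray [0.72392419 0.30121734 0.018     ]
tray [0.76162702 0.12766105 0.018     ]
tray [0.53144716 0.07758062 0.018     ]
tray [0.49447172 0.25243813 0.018     ]
```

```bash
cat >> h.py <<'E'
def down(yaw,flip=False):
    x=np.array([0,0,-1.]);y=np.array([-np.sin(yaw),np.cos(yaw),0])*(-1 if flip else 1)
    return R.from_matrix(np.stack([x,y,np.cross(x,y)],1)).as_quat()
RY=np.radians(7.2); RC=np.array([.5865,.1943]); RD=np.array([np.cos(RY),np.sin(RY)])
PY=np.radians(-10.2); PO=np.array([.5703,-.198,0]); PR=R.from_euler("z",PY)
def pw(p): return PO+PR.apply(np.array(p)/1000)
E
python3 - <<'E'
from h import *
s=np.load("s.npy",allow_pickle=True).item();t=np.load("t.npy",allow_pickle=True).item()
print(two(t,(455.7,208.2),s,(280.7,121)))
print(proj(s,PO+[0,0,.242]),proj(t,PO+[0,0,.242]))
print(np.round(proj(s,[[*RC,.014],[*(RC+.105*RD),.014]]),1))
for f in (0,1):
    print(f,solve_ik([*(RC+.008*RD),.025],down(RY,f)),solve_ik(pw([-124,-2,173]),down(PY,f)))
E
```

```text
(array([ 0.56954987, -0.19657439,  0.24031853]), np.float64(0.0006972975236325016))
[[279.80455921 119.97554811]] [[456.83664717 207.71593354]]
[[379.2 340.4]
 [333.8 374.2]]
0 [ 2.35519859e-01  4.03923660e-01  1.59270569e+00 -4.44089210e-16
  1.14496331e+00 -1.46094017e+00] [-4.84715306e-01 -1.44951557e-01  1.90109398e+00 -4.44089210e-16
  1.38545023e+00 -1.87748805e+00]
1 [ 2.35519859e-01  4.03923660e-01  1.59270569e+00 -4.44089210e-16
  1.14496331e+00  1.68065248e+00] [-0.48471531 -0.14495156  1.90109398  0.          1.38545023  1.2641046 ]
```

```bash
sed -i 's/PO=np.array(\[.5703,-.198,0\])/PO=np.array([.570,-.1974,0])/' h.py; python3 - <<'E'
from h import *
g=np.array([*(RC+.008*RD),0]); o=down(RY,True)
robot.gripper_to(.05,80)
robot.movep(g+[0,0,.12],o)
print(robot.move_straight(g+[0,0,.025],velocity=.12,guard=8)); print(robot.get_state()["tool_pos"])
robot.gripper_to(0,80)
st=robot.get_state(); print(st["opening"],st["ft_force"],st["clock"])
robot.move_straight(g+[0,0,.16],velocity=.15)
st=robot.get_state(); print(st["opening"],st["ft_force"],st["clock"])
s=cams.read_camera("scene");t=cams.read_camera("top")
crop(s,250,180,450,330,4,"s1.png");crop(t,150,100,350,250,4,"t1.png")
E
```

```text
False
[0.59522954 0.195543   0.02599927]
0.016146276079921935 [-0.78933236 -0.30134487  5.72648977] 3.7833
0.015650505642923817 [ 0.39199789 -0.14164267 -0.8917218 ] 4.8333
```

View pics/s1.png

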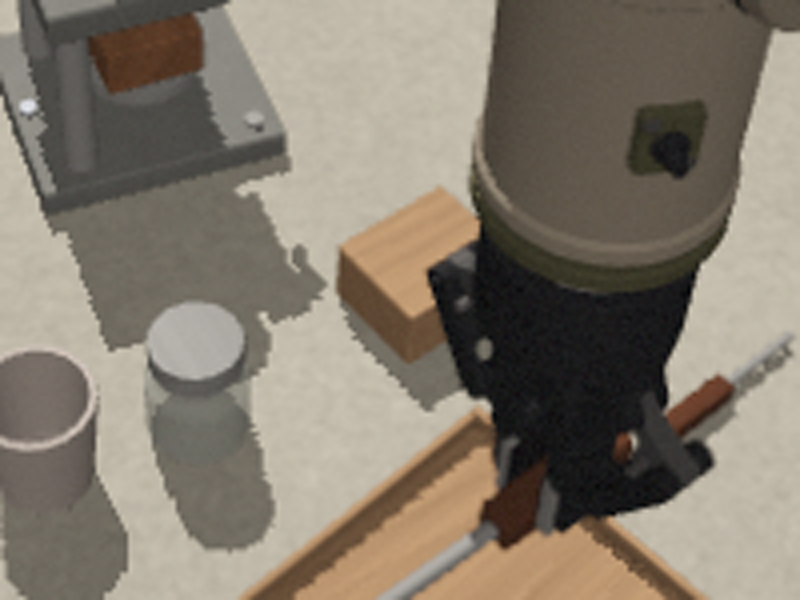

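View pics/t1.png

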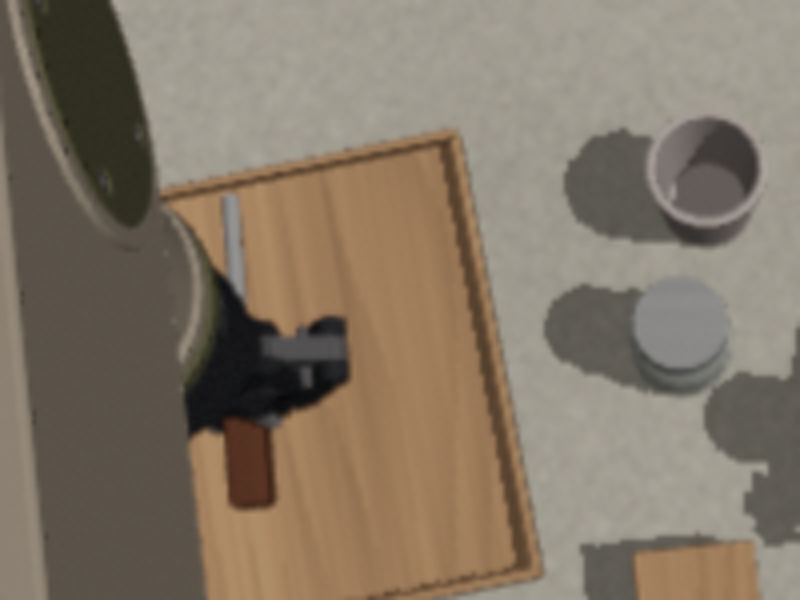

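```bash
cat >> h.py <<'E'
L=.097; DZ=.0115
def tip(p): # press-frame rod tip (mm) -> TCP
    return pw(p)-L*PR.apply([1,0,0])+[0,0,DZ]
E
python3 - <<'E'
from h import *
robot.movep([.43,.06,.30],down(0,True))
robot.movep(tip([-85,-2.7,250]),down(PY,True))
robot.move_straight(tip([-85,-2.7,175]))
s=cams.read_camera("scene");t=cams.read_camera("top")
st=robot.get_state(); print(st["tool_pos"]-tip([-85,-2.7,175]),st["clock"],st["ft_force"])
P=pw([-85,-2.7,175]); print(P,proj(s,P),proj(t,P))
crop(s,250,90,400,200,5,"s2.png");crop(t,350,150,500,260,5,"t2.png")
np.save("s2.npy",s,allow_pickle=True);np.save("t2.npy",t,allow_pickle=True)
E
```

```text
[ 0.00097289 -0.00020231  0.0015735 ] 7.6167 [-0.07265676  0.1334451  -1.03358248]
[ 0.48586524 -0.18500513  0.175     ] [[320.37006835 137.21755152]] [[438.42092248 266.20729497]]
```

View pics/s2.png

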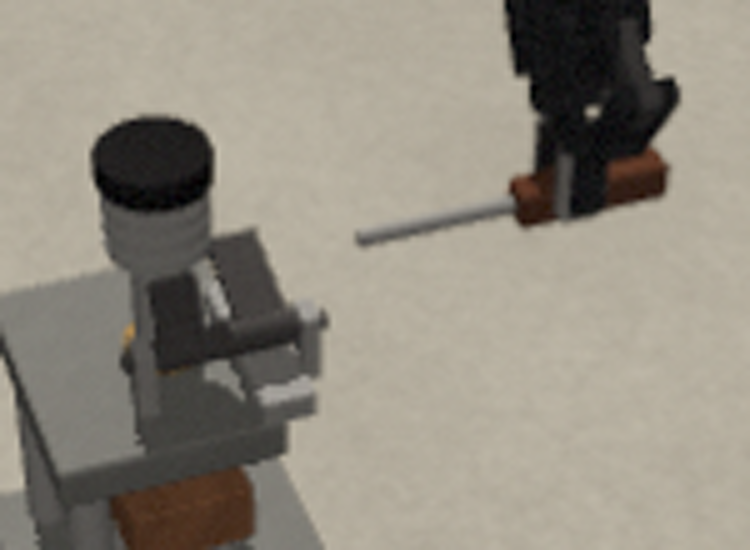

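View pics/t2.png

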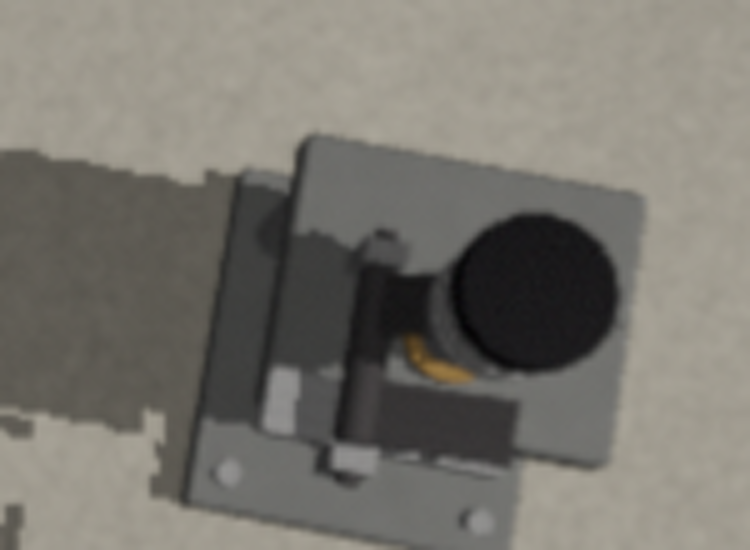

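```bash
python3 - <<'E'
from h import *
t=np.load("t2.npy",allow_pickle=True).item(); crop(t,390,190,490,320,4.6,"t2b.png")
s=np.load("s2.npy",allow_pickle=True).item()
for k in ("t","s"):
    c={"t":t,"s":s}[k]
    print(k,[ (n,proj(c,pw(p)).round(1)[0]) for n,p in dict(tail=(-46,32-50*.966,165+50*.259),tailb=(-24,32-50*.966,165+50*.259),ledge=(-46,-20,152),ledge2=(-46,60,152)).items()])
E
```

```text
t [('tail', array([450.8, 243.6])), ('tailb', array([452.7, 230.2])), ('ledge', array([448.6, 245.1])), ('ledge2', array([400.9, 236.2]))]
s [('tail', array([300.5, 136.3])), ('tailb', array([290.4, 138.5])), ('ledge', array([300.1, 144.9])), ('ledge2', array([313. , 168.7]))]
```

View pics/t2b.png

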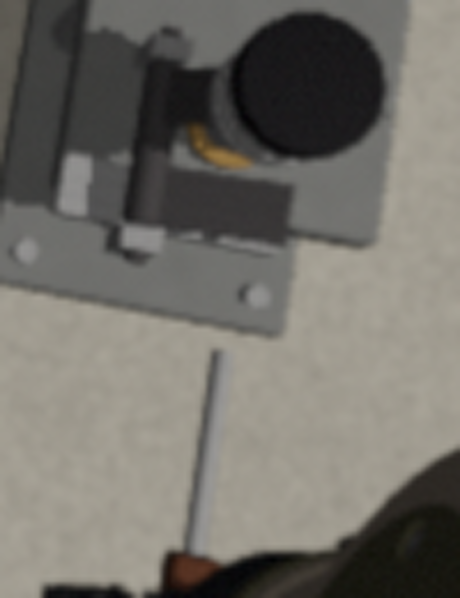

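```bash
python3 - <<'E'
from h import *
t=np.load("t2.npy",allow_pickle=True).item();s=np.load("s2.npy",allow_pickle=True).item()
P,e=two(t,(437.2,265.8),s,(321.9,137.5)); print(PR.inv().apply(P-PO)*1000,e)
robot.move_straight(tip([-85,-4,161]))
print(robot.move_straight(tip([-27,-4,161]),velocity=.06,guard=5))
s=cams.read_camera("scene");t=cams.read_camera("top")
st=robot.get_state(); print((st["tool_pos"]-tip([-27,-4,161]))*1000,st["clock"],st["ft_force"])
crop(s,250,90,400,200,5,"s3.png");crop(t,390,190,490,320,4.6,"t3.png")
E
```

```text
[-85.91893088   0.35022322 176.64320651] 0.0025160997088525604
False
[-0.22931239  0.04565842  0.02671515] 9.0833 [-0.92311336 -0.52471259 -1.276508  ]
```

View pics/s3.png

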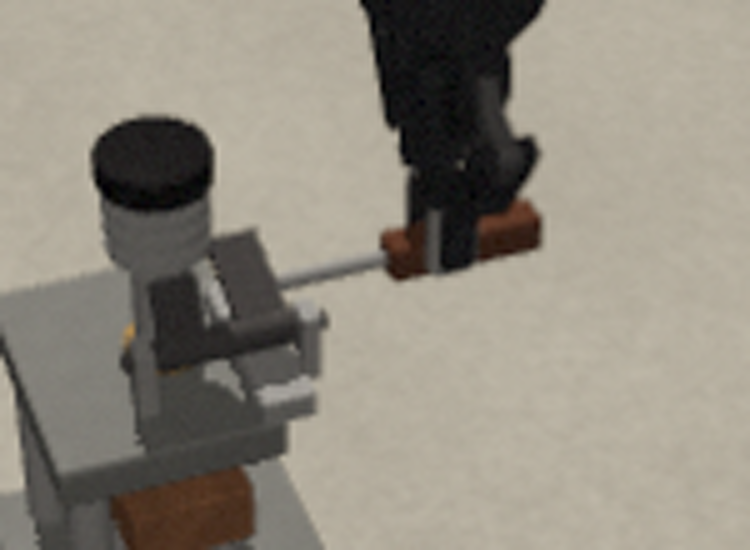

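View pics/t3.png

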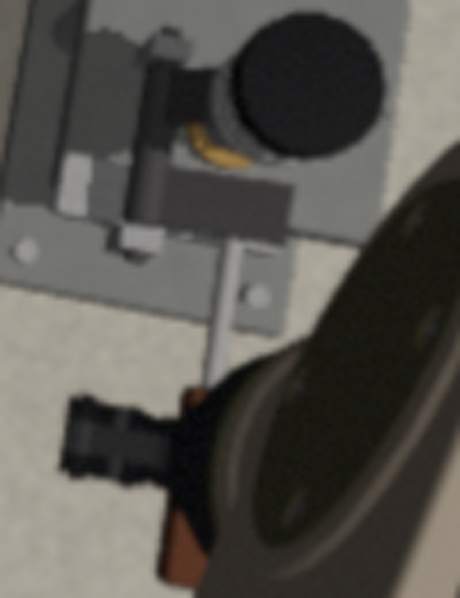

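The rod's shaft goes under the tail (top ≈ (441,243), scene ≈ (306,146)), clear of lug and ledge. Sweep now.

```bash
python3 - <<'E'
from h import *
for th in np.arange(0.0,1.36,.15):
    a=np.radians(15)+th; p=-7; r=32
    y=32-r*np.cos(a)+p*np.sin(a)-1.5; z=165+r*np.sin(a)+p*np.cos(a)
    robot.move_straight(tip([-27,y,z]),velocity=.05)
    f=robot.get_state(); print(round(th,2),round(y,1),round(z,1),f["ft_force"].round(2),f["opening"].round(4))
s=cams.read_camera("scene");t=cams.read_camera("top"); print(robot.get_state()["clock"])
crop(s,250,90,400,200,5,"s4.png");crop(t,390,190,490,320,4.6,"t4.png")
E
```

```text
Traceback (most recent call last):
AttributeError: 'float' object has no attribute 'round'
```

```bash
python3 - <<'E'
from h import *
for th in np.arange(0.0,1.36,.15):
    a=np.radians(15)+th; p=-7; r=32
    y=32-r*np.cos(a)+p*np.sin(a)-1.5; z=165+r*np.sin(a)+p*np.cos(a)
    robot.move_straight(tip([-27,y,z]),velocity=.05)
    f=robot.get_state(); print(round(th,2),round(y,1),round(z,1),f["ft_force"].round(2),f["opening"])
s=cams.read_camera("scene");t=cams.read_camera("top"); print(robot.get_state()["clock"])
crop(s,250,90,400,200,5,"s4.png");crop(t,390,190,490,320,4.6,"t4.png")
E
```

```text
0.0 -2.2 166.5 [-0.56 -0.02 -0.45] 0.015797826572352337
0.15 -1.6 171.4 [ 0.04  0.17 -0.47] 0.015987176310791974
0.3 -0.3 176.1 [-0.12 -0.12 -1.86] 0.01586215230234733
0.45 1.7 180.6 [-0.19 -0.71 -0.54] 0.01588510744916393
0.6 4.4 184.7 [-0.29  0.93 -0.41] 0.015629323350533353
0.75 7.6 188.4 [-0.36 -0.58 -0.39] 0.0159365225482875
0.9 11.4 191.6 [ 0.52 -0.54 -1.44] 0.01564093100224507
1.05 15.5 194.1 [ 0.05 -0.94 -1.78] 0.015930048590549608
1.2 20.1 196.0 [ 0.27 -0.4  -0.91] 0.01612548725780845
1.35 24.8 197.3 [ 0.06  0.16 -0.8 ] 0.01592913442863344
11.95
```

View pics/s4.png

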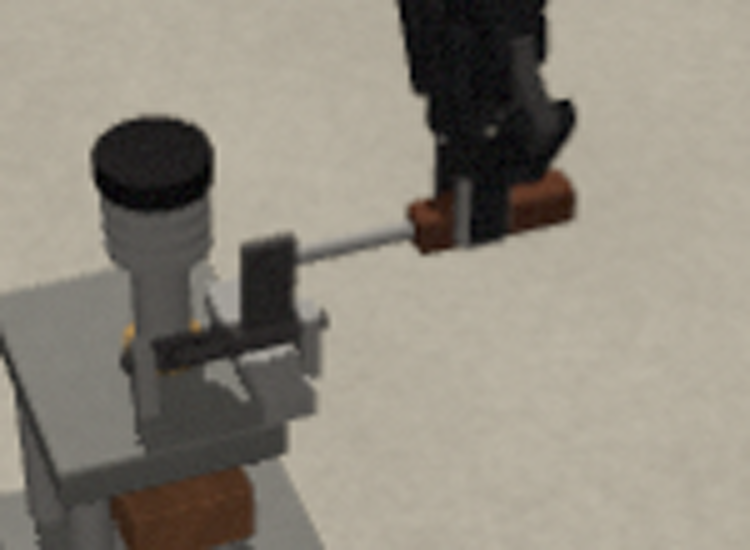

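View pics/t4.png

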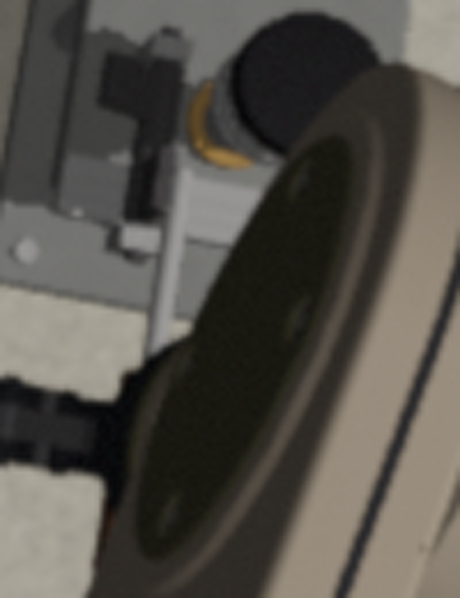

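```bash
python3 - <<'E'
from h import *
for th in (1.5,1.65):
    a=np.radians(15)+th; p=-7; r=32
    y=32-r*np.cos(a)+p*np.sin(a)-1.5; z=165+r*np.sin(a)+p*np.cos(a)
    robot.move_straight(tip([-27,y,z]),velocity=.04)
    f=robot.get_state(); print(round(th,2),round(y,1),round(z,1),f["ft_force"].round(2))
robot.sleep(.2)
s=cams.read_camera("scene"); print(robot.get_state()["clock"])
crop(s,250,90,400,200,5,"s5.png")
E
```

```text
1.5 29.7 197.7 [ 0.23  0.47 -0.41]
1.65 34.6 197.5 [ 0.71  0.05 -0.37]
12.75
```

View pics/s5.png

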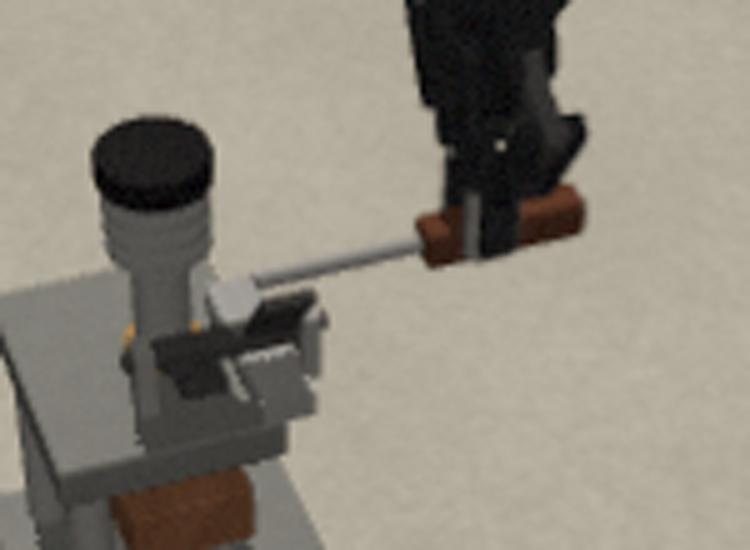

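Pawl has fallen over to the +y side (tail now low at scene ≈ (308,152)). Retract and lay the rod back.

```bash
python3 - <<'E'
from h import *
g=np.array([*(RC+.008*RD),0]); o=down(RY,True)
robot.move_straight(tip([-85,34,197]),velocity=.12)
robot.move_straight(tip([-85,34,260]))
robot.movep([.43,.06,.30],down(0,True))
robot.movep(g+[0,0,.12],o)
robot.move_straight(g+[0,0,.05],velocity=.12)
s0=robot.get_state()
print(robot.move_straight(g+[0,0,.0255],velocity=.03,guard=3))
st=robot.get_state(); print(st["tool_pos"],s0["ft_force"],st["ft_force"])
robot.gripper_to(.045); robot.sleep(.3)
robot.move_straight(g+[0,0,.15],velocity=.15)
robot.movep([.43,.06,.30],down(0,True)); robot.gripper_to(0,60)
s=cams.read_camera("scene");t=cams.read_camera("top"); print(robot.get_state()["clock"])
cv2.imwrite("pics/s6.png",s["img"][:,:,::-1]);cv2.imwrite("pics/t6.png",t["img"][:,:,::-1])
crop(s,230,100,340,240,4,"s6p.png")
E
```

```text
True
[0.59393998 0.19520114 0.02639816] [-0.10062716  0.99035327  0.69139128] [-0.21074924 -0.1813322   5.64763167]
20.6
```

View pics/s6.png

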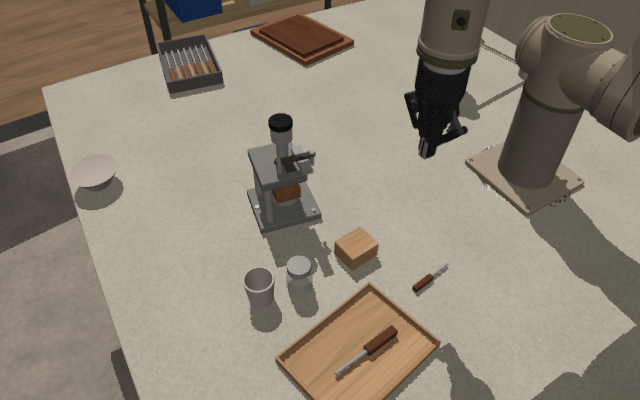

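View pics/t6.png

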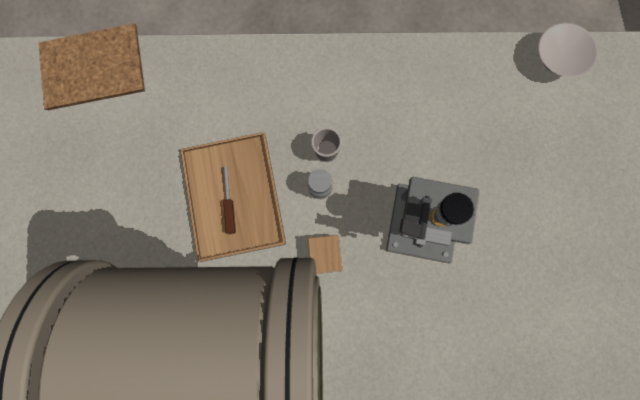

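View pics/s6p.png

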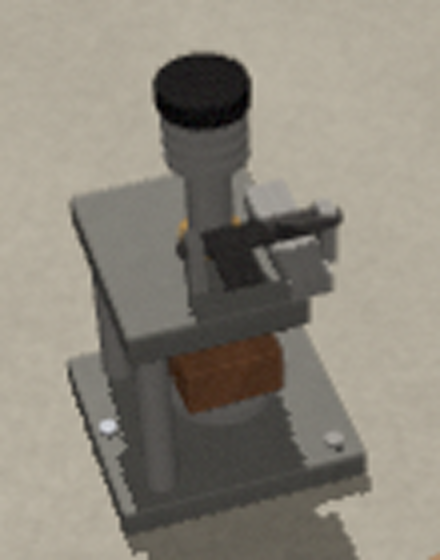

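```bash
cat >> h.py <<'E'
C=np.array([.5695,-.1966,0])
def F(n=5):
    a=[]
    for _ in range(n): a.append(robot.get_state()["ft_force"][2]); robot.sleep(.02)
    return np.mean(a),np.std(a)
E
python3 - <<'E'
from h import *
o=down(PY,True)
robot.movep(C+[0,0,.30],o)
f0=F(8); print("air",f0)
print(robot.move_straight(C+[0,0,.250],velocity=.02,guard=2.5))
st=robot.get_state(); z=st["tool_pos"][2]; print(st["tool_pos"],F(5),st["clock"])
for i in range(5):
    z-=.002; robot.move_straight(C+[0,0,z],velocity=.02)
    st=robot.get_state();print(round(z,4),st["tool_pos"][2].round(4),F(4),st["clock"])
s=cams.read_camera("scene");crop(s,230,90,400,240,4,"s7.png")
E
```

```text
air (np.float64(0.18051321705450807), np.float64(0.2940451587319272))
True
[ 0.56947931 -0.19659636  0.2582405 ] (np.float64(2.646375113508186), np.float64(0.5372071367840157)) 23.6833
0.2562 0.2566 (np.float64(4.8352156734573875), np.float64(0.4282977643670846)) 24.0167
0.2542 0.2543 (np.float64(3.2999015850853266), np.float64(0.675540277477301)) 24.3333
0.2522 0.2522 (np.float64(3.15987231619967), np.float64(0.5818855187240666)) 24.65
0.2502 0.2501 (np.float64(3.3155797508805236), np.float64(0.22999538562585792)) 24.9667
0.2482 0.2482 (np.float64(2.613475305733542), np.float64(1.010684782418177)) 25.2833
```

View pics/s7.png

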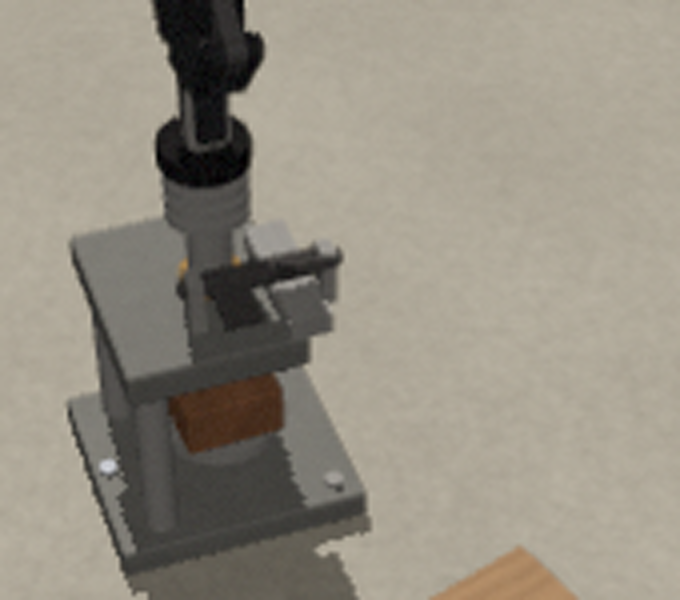

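```bash
python3 - <<'E'
from h import *
z=.2482; g=False
while z>.2105:
    d=.002 if z>.2345 else .0005
    z-=d; g=robot.move_straight(C+[0,0,z],velocity=.01 if d>.001 else .005,guard=6)
    st=robot.get_state(); f,sd=F(3)
    print(round(z,4),st["tool_pos"][2].round(5),round(st["ft_force"][2],2),round(f,2),round(st["clock"],2),g)
    if f>7.5 or g: break
E
```

```text
0.2462 0.24627 3.71 3.66 25.75 False
0.2442 0.24421 3.55 3.86 26.15 False
0.2422 0.24221 3.75 3.4 26.55 False
0.2402 0.24019 3.24 3.08 26.95 False
0.2382 0.23817 3.9 3.66 27.35 False
0.2362 0.23618 3.49 3.8 27.75 False
0.2342 0.23418 3.16 3.59 28.15 False
0.2337 0.23373 5.0 4.93 28.45 False
0.2332 0.23324 4.5 4.87 28.75 False
0.2327 0.23268 4.7 4.34 29.05 False
0.2322 0.23216 5.01 4.5 29.35 False
0.2317 0.23169 4.8 4.75 29.65 False
0.2312 0.23118 5.01 4.93 29.95 False
0.2307 0.23066 4.07 4.4 30.25 False
0.2302 0.23017 4.35 4.14 30.55 False
0.2297 0.2297 3.63 4.52 30.85 False
0.2292 0.2292 4.66 4.18 31.15 False
0.2287 0.22871 4.53 4.51 31.45 False
0.2282 0.22817 5.34 4.72 31.75 False
0.2277 0.22766 4.96 4.24 32.05 False
0.2272 0.22717 4.04 4.2 32.35 False
0.2267 0.22672 3.48 4.65 32.65 False
0.2262 0.22617 4.99 4.74 32.95 False
0.2257 0.22565 5.02 4.29 33.25 False
0.2252 0.22519 3.95 4.12 33.55 False
0.2247 0.22465 4.72 4.38 33.85 False
0.2242 0.22421 4.62 4.63 34.15 False
0.2237 0.22368 4.53 3.88 34.45 False
0.2232 0.22363 7.06 7.24 34.75 False
0.2227 0.22363 9.69 9.65 35.05 False
```

```bash
python3 - <<'E'
from h import *
z=.2227
for i in range(12):
    z-=.0003; robot.move_straight(C+[0,0,z],velocity=.005,guard=5)
    st=robot.get_state(); f,sd=F(4)
    print(round(z,4),st["tool_pos"][2].round(5),round(f,2),round(st["clock"],2))
    if f>15.9: break
robot.sleep(.4); print(F(5))
s=cams.read_camera("scene");crop(s,230,90,400,240,4,"s8.png")
robot.move_straight(C+[0,0,z+.01],velocity=.03); print(F(4))
robot.move_straight(C+[0,0,.32],velocity=.15)
robot.movep([.40,.1,.32],down(0,True)); robot.sleep(.3)
s=cams.read_camera("scene");t=cams.read_camera("top")
crop(s,230,90,400,240,4,"s9.png");cv2.imwrite("pics/s9f.png",s["img"][:,:,::-1]);crop(t,370,160,500,270,6,"t9.png")
np.save("s9.npy",s,allow_pickle=True);np.save("t9.npy",t,allow_pickle=True)
print(robot.get_state()["clock"])
E
```

```text
0.2224 0.22362 10.95 35.35
0.2221 0.2236 13.09 35.67
0.2218 0.22359 14.69 35.98
0.2215 0.2236 16.53 36.3
(np.float64(16.138686860836984), np.float64(0.3709375705105935))
(np.float64(-0.08444358132627748), np.float64(0.24626976302124914))
39.8833
```

View pics/s9.png

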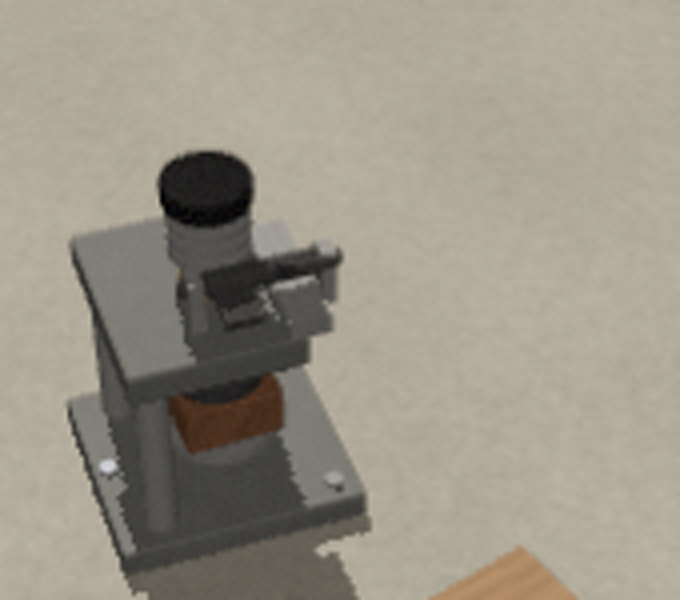

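View pics/s9f.png

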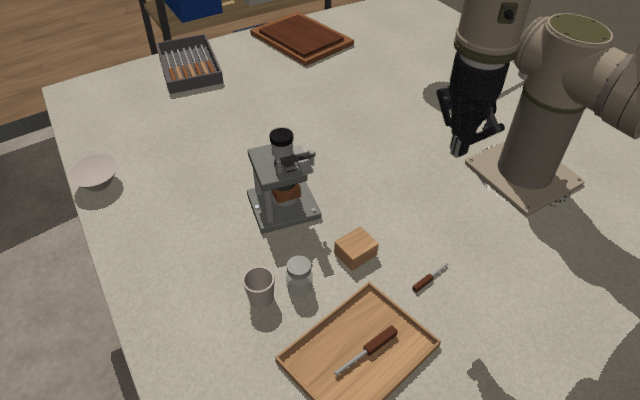

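View pics/t9.png

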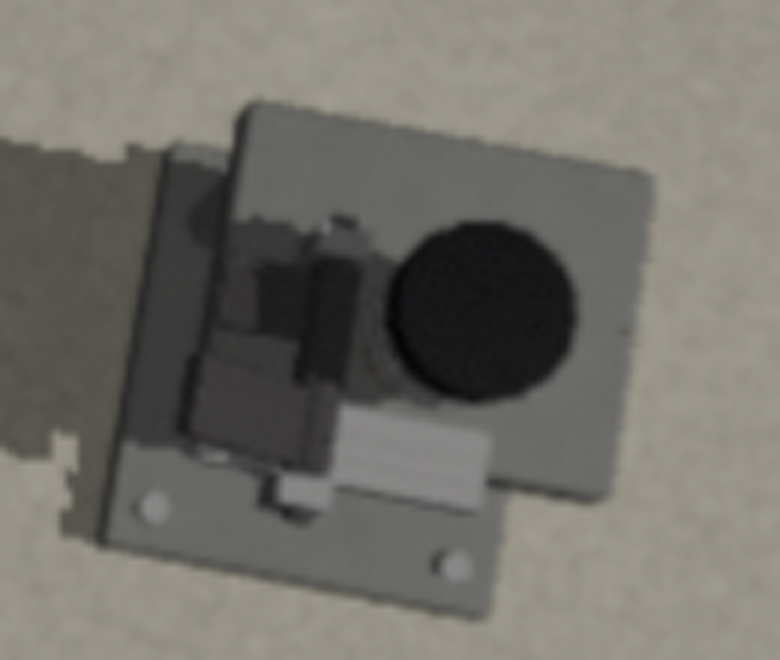

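The foot rests on the block (scene ≈ (287,187)) and the pawl is thrown over. The rod lies flat in the tray, and the jar, pot and case have not moved.

```bash
python3 -c "
from workcell import ticket
print(ticket.finish_job())"
```

```text
the job is handed in; nothing more can be done
None
```

I did the whole job in the order asked and handed it in at about 40 s on the robot's clock, under the 72 s limit.

- **Pawl:** I took the larger rod from the tray, put its steel end under the pawl's tail and swept the tail slowly over. The sweep forces read under 2 N. Only the rod touched the pawl. The last pictures from both cameras show it thrown back to the +y side, clear of the collars.
- **Rod:** it lies flat in the tray where it was. I did not measure its pose again afterwards, only looked at the pictures.
- **Press head:** I pushed it down 36 mm, which is within the 27 to 42 mm expected, until the foot met the block. I stopped at about 16.1–16.5 N on the wrist. Sliding took about 4.5 N, so the block bore roughly 12 N. It cannot have been more than about 16.5 N, even if friction took none of the push.
- **After letting go:** the picture shows the foot still resting on the block. The jar, pot and case look unmoved.

One check disagreed slightly. Before insertion, the two camera views put the rod tip about 3 mm to the side of where it should have been, with a 2.5 mm gap between their rays. I shifted the path by 1 to 2 mm, and it went under the tail cleanly.

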